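# Open the ratchet stop of the tin rack

## Task

Make room for one more tin in the rack on the bench: with the fingertips press down the red thumb plate on top of the rack's orange sliding stop to free its ratchet and, keeping it pressed, push the stop back along its bar, away from the two tins, all the way to the end. Pinch and lift nothing, leave the tins, tools and everything else standing where they are, and take the hand away at the end.

Things in the scene. Friction and masses are not known exactly. Their poses are not given: they have to be found in the camera images.
- rack: Fixed rack: wooden base 180 x 420 x 12 mm (x, y, z) with a steel bar along its y. Origin on the bench under the middle; z up; +y is the way the stop opens. Bar at x = +45 mm, z 44 to 54 mm; its end posts are 62 mm high. The two tins stand on the -y half of the base, x from -90 to 10 mm, by an upright end plate (70 mm high) at y = -197 mm.
- plate_top (a point): Centre of the top face of the red ribbed thumb plate (48 mm in x, 50 mm along the bar in y) on the orange stop; moves with both. Axes parallel to the rack's. Released it is 88 mm above the bench. The stop's housing below it is 60 x 66 mm, top at 72 mm; from it a plate 54 mm high (top at 70 mm) reaches over the base towards -x, facing the tins.
- stop_lip (a point): Middle of the inner (-y) face, at the top edge, of the stop's orange lip: an upright wall 60 mm wide, 9 mm thick, 106 mm above the bench at its top, just beyond the thumb plate's +y edge (28 mm from the plate's centre). Fingertips pressing the plate push the stop by it. Axes parallel to the rack's.
- plate (a joint): Press of the thumb plate, m: 0 released (up), 0.007 fully down. Spring: about 3 N to start, 6 N fully down. From about 0.0045 down the ratchet is free; released, the stop is locked towards +y (it may rest up to 0.0035 down when the pawl rides on a tooth; teeth are 8 mm apart).
- stop (a joint): Position of the sliding stop on the bar, m, growing towards the rack's +y: 0 nearest the tins, 0.150 fully open at the end of its travel. Slides with about 2 N once released and stays where it is left.
- rack_home (a point): Fixed point of the rack: where the centre of the released thumb plate is when the stop is fully open.
- tin_blue: Blue tin full of brass screws, 68 mm across, 64 mm high (screws stick out 10 mm), in the rack. Origin under its centre.
- tin_cream: White tin full of steel screws, same size, in the rack next to the stop. Origin under its centre.
- tin_spare: Green tin full of copper screws, same size, waiting on the bench. Origin under its centre.
- jar: Amber glass jar, 64 mm across, 85 mm high, on the bench. Origin under its centre.
- hammer: Hammer with a wooden handle, 260 mm long and 26 mm high (origin half-way along, on the bench; handle to -x), lying on the bench, along its own x.
- wrench: Steel wrench, 180 mm long and 8 mm high (origin half-way along, on the bench), lying on the bench, along its own x.
- screwdriver: Screwdriver with a yellow handle, 200 mm long and 26 mm high (origin half-way along, on the bench), lying on the bench, along its own x.

How it is judged:
By the outcome, as a careful person would: the job done as asked, in the order asked, and still so for the second after the job is handed in, with the robot touching nothing.
It also fails if it takes over 40 s, if anything falls off the work surface, if the arm or the gripper's body presses on something with over 40 N, if the wrist force passes 120 N, or if a joint passes its speed limit or range.

## Robot

A 6-joint arm with a two-finger parallel gripper is mounted at the origin on the work surface. World frame = base frame: x ahead of the robot, y to its left, z up, the work surface at z = 0. Lengths are in m, angles in rad, forces in N, time in s.
With the tool pointing down it reaches from about 0.35 to 0.775 m from the base axis. Payload 7.3 kg.
Tool frame: the origin (TCP) lies at the very end of the fingers, on their centre line; the grasp point (between the pads) lies 19 mm behind it; z points along the fingers, y is the line along which they close (so a half turn about z gives the same grasp; the last joint's range is limited). The gripper opens to 92 mm and grips with 3 to 60 N. Pads are 19 mm wide; open, the fingers measure 130 mm over their backs; the gripper's body (75 mm by 190 mm) begins 47 mm behind the grasp point.
Start: joints at [-1.432, 0.342, 1.524, -0, 1.275, -0.146], TCP at [0.148, -0.504, 0.201] pointing down, gripper open.
Joint ranges: [-2.53, 2.53], [-0.77, 2.02], [0.04, 2.7], [-1, 4.14], [0.28, 2.66], [-3.11, 3.11]. Speed limits (rad/s): [2.57, 2.57, 3.14, 3.14, 3.14, 3.14].

## Interface

Orientations are given as a rotation vector (axis times angle).
In Python, from station import ctrl gives the robot as it stands.
- The arm moves only by the tool carry_out, never from a script. Its argument "deltas" is a list that holds one entry, the list of rows, each a list of 7 numbers: the finger opening in cm, from 0 to 9.18, then the shift along the world's x, y, z in cm, then the turn, a rotation vector about the world's x, y, z in degrees. In form: [[[fingers, dx, dy, dz, ax, ay, az], ...]]. A call has 1 to 5 rows; each row shifts and turns the commanded pose from where the row before left it; what a row does not reach is not made up. A row lasts 1/12 s, in which the tool goes at most 41.7 mm and 7.16 degrees, less where a joint would pass 70% of its speed; a pose out of reach is approached as far as the arm can. A call is refused whole if a number of a shift passes 4.17 or a number of a turn 7.16, either way. A call with a gripper value outside its range is refused whole. The fingers move at their own pace and stop on an object; the grip force is fixed at half the most. Time passes only in rows, so rows that do not move let the fingers close. It gives the time, the measured TCP pose, the force, the opening and the grip force at its end, in the units of the state.
- ctrl.sense(): the state, without advancing time (a new reading comes with each control period).
- ctrl.camera(name): name is "scene" or "top" or "wrist"; returns a dict with "img" (384x512x3 uint8, red, green, blue), "fx", "fy", "cx", "cy" (pixels), "extrinsics" (4x4, takes a point from camera to world coordinates). Camera axes: x right, y down, z forward; pixel columns grow to the right and rows downward; lengths in m; the calibration is good to about 2 mm. The wrist camera is an equidistant fisheye: a pixel r from the principal point sees the ray r / f radians off the axis. A picture is of the moment at which its call begins. There is no depth.
- ctrl.finish_job(): hands the job in; it is judged then, once.
The state is a dict: "time_s": time; "joints": joint angles; "qd": joint speeds; "effort": joint torques, N m; "position": TCP position; "tcp_rot": TCP orientation; "ft_force": force on the tool from outside, world axes, zero at the start; "ft_torque": the same for the moment, N m; "gripper_width": opening from 0.0 (shut) to 1.0 (fully open); "grip_force": force on a finger pad.
Only numpy, scipy, OpenCV 4.12 (cv2) and the standard library are available. Lean on these libraries where they do the work, as an engineer would, in place of code of your own. Each camera call takes 0.05 s, during which the arm holds its last target. There are 200 camera calls.

## Working session

There is one attempt and no reset: what is moved stays moved. The work goes in short steps, Python scripts to look and compute and a tool call to move; the robot and the scene stay as the last step left them, time stands still between calls to the robot, and variables do not carry over. Pictures are saved under pics/ and viewed, at most 10 in all, crops included, and the job is handed in when it is done.

Besides the shell and the picture viewer there is one more tool, called after "Call:" in YAML: its name, and indented under it one key for each argument. carry_out: Moves the arm, as the interface text tells. Its arguments: {"type":"object","properties":{"deltas":{"type":"array"}},"required":["deltas"]}

```bash
mkdir -p pics; cat > h.py <<'E'
import numpy as np, cv2
from station import ctrl
def snap(n,f):
    c=ctrl.camera(n); cv2.imwrite('pics/'+f,c['img'][:,:,::-1]); np.savez('pics/'+f+'.npz',**{k:np.array(v) for k,v in c.items()}); return c
def at_z(c,u,v,z):
    T=np.array(c['extrinsics']); d=T[:3,:3]@np.array([(u-c['cx'])/c['fx'],(v-c['cy'])/c['fy'],1]); o=T[:3,3]
    return o+d*(z-o[2])/d[2]
def proj(c,p):
    T=np.linalg.inv(c['extrinsics']); q=T[:3,:3]@p+T[:3,3]; return c['fx']*q[0]/q[2]+c['cx'],c['fy']*q[1]/q[2]+c['cy']
E
python3 - <<'E'
from h import *
a=snap('top','top1.png'); b=snap('scene','scene1.png')
s=ctrl.sense(); print(s)
print(a['extrinsics'],b['extrinsics'])
E
```

```text
{'time_s': 0.1, 'joints': array([-1.43196449e+00,  3.42634023e-01,  1.52490654e+00, -3.02515678e-05,
        1.27538811e+00, -1.45971594e-01]), 'qd': array([ 0.00191825, -0.0007267 , -0.00278   ,  0.00050931,  0.0010644 ,
        0.0003668 ]), 'effort': array([ 1.98721413e-03, -4.32001376e+01, -2.44695568e+01,  7.18639442e-02,
        5.26177988e-02, -3.78681500e-05]), 'position': array([ 0.14748039, -0.50345543,  0.20062957]), 'tcp_rot': array([-3.10846889e+00, -4.45681841e-01,  3.79432289e-05]), 'ft_force': array([ 0.47921896, -0.67524901,  0.67896987]), 'ft_torque': array([ 0.03072238,  0.02845523, -0.01261356]), 'grip_force': 0.0, 'gripper_width': 0.996354090387176}
[[-2.44623801e-02 -9.94814558e-01  9.87197415e-02  4.30659491e-01]
 [-9.99700134e-01  2.44525099e-02 -1.31009102e-03 -6.89829833e-02]
 [-1.11064783e-03 -9.87221868e-02 -9.95114414e-01  1.82439760e+00]
 [ 0.00000000e+00  0.00000000e+00  0.00000000e+00  1.00000000e+00]] [[-0.63928693  0.54026711 -0.54719618  1.15119589]
 [ 0.76886713  0.437554   -0.46625083  0.45248759]
 [-0.01247212 -0.71878922 -0.69511618  0.84357451]
 [ 0.          0.          0.          1.        ]]
```

View pics/top1.png

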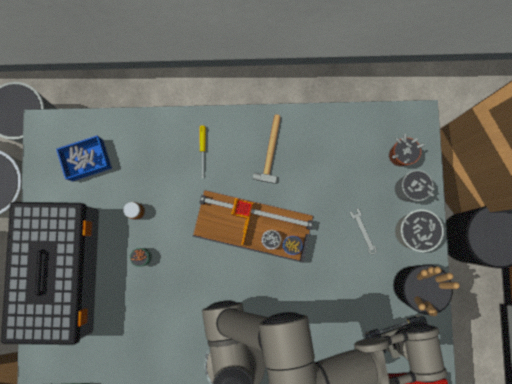

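View pics/scene1.png

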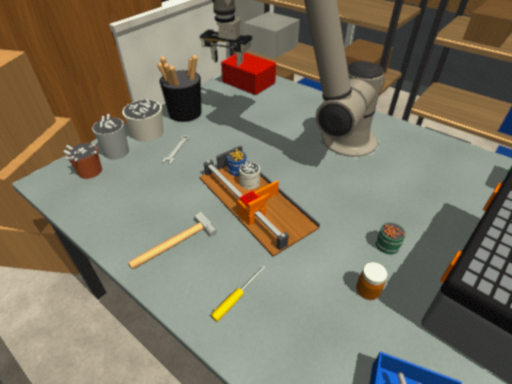

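```bash
python3 - <<'E'
from h import *
c=dict(np.load('pics/top1.png.npz')); im=c['img']
cv2.imwrite('pics/crop1.png',cv2.resize(im[180:270,185:325,::-1],None,fx=5.5,fy=5.5,interpolation=cv2.INTER_CUBIC))
for n,u,v,z in [('LT',204,191,.012),('LB',194,237,.012),('RB',302,261,.012),('RT',312,212,.012)]: print(n,at_z(c,u,v,z))
hsv=cv2.cvtColor(im,cv2.COLOR_RGB2HSV)
for (a,b) in [(0,6),(7,18)]:
    m=(((hsv[...,0]>=a)&(hsv[...,0]<=b))&(hsv[...,1]>200)&(hsv[...,2]>120)); m[:185]=0;m[265:]=0;m[:,:215]=0;m[:,275:]=0
    v,u=np.nonzero(m); print(a,len(u),u.mean(),v.mean(),at_z(c,u.mean(),v.mean(),.088),cv2.minAreaRect(np.c_[u,v].astype(np.float32)))
E
```

```text
LT [0.63867587 0.1037718  0.012     ]
LB [0.46711177 0.14361    0.012     ]
RB [ 0.36860735 -0.25560785  0.012     ]
RT [ 0.54960984 -0.29939105  0.012     ]
0 104 243.58653846153845 208.05769230769232 [ 0.56482517 -0.04468234  0.088     ] ((242.84617614746094, 207.76922607421875), (13.335897445678711, 12.551432609558105), 11.309932708740234)
7 190 242.16315789473686 216.9 [ 0.53317657 -0.03885023  0.088     ] ((238.63270568847656, 221.07763671875), (19.40755271911621, 42.96755599975586), 13.626995086669922)
```

View pics/crop1.png

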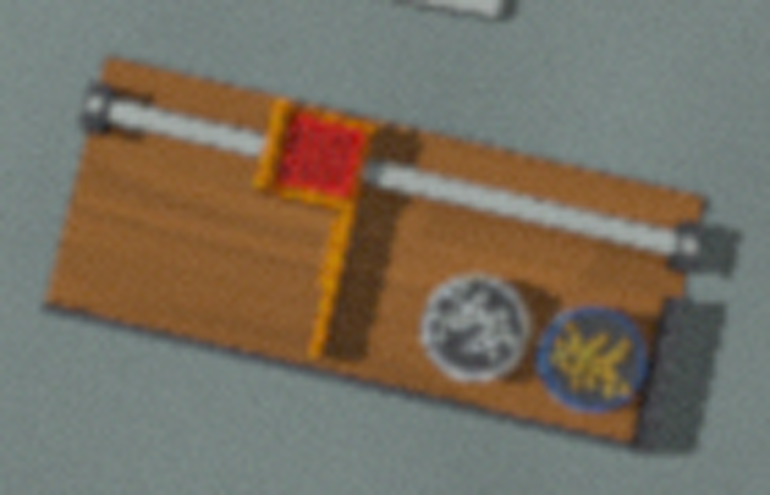

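Call:
carry_out:
  deltas:
    - [[0,2.08,2.31,0,0,0,3.05],[0,2.08,2.31,0,0,0,3.05],[0,2.08,2.31,0,0,0,3.05],[0,2.08,2.31,0,0,0,3.05],[0,2.08,2.31,0,0,0,3.05]]

```text
time_s: 0.52
position: [0.2521, -0.387, 0.2009]
tcp_rot: [-3.022, -0.857, 0.0]
ft_force: [0.0, -0.1, -0.1]
gripper_width: 0.689
grip_force: 0.0
```

Call:
carry_out:
  deltas:
    - [[0,2.08,2.31,0,0,0,3.05],[0,2.08,2.31,0,0,0,3.05],[0,2.08,2.31,0,0,0,3.05],[0,2.08,2.31,0,0,0,3.05],[0,2.08,2.31,0,0,0,3.05]]

```text
time_s: 0.93
position: [0.3562, -0.2714, 0.201]
tcp_rot: [-2.881, -1.251, 0.0]
ft_force: [-0.5, -1.4, 0.4]
gripper_width: 0.324
grip_force: 0.0
```

Call:
carry_out:
  deltas:
    - [[0,2.08,2.31,0,0,0,3.05],[0,2.08,2.31,0,0,0,3.05],[0,2.08,2.31,0,0,0,3.05],[0,2.08,2.31,0,0,0,3.05],[0,2.08,2.31,0,0,0,3.05]]

```text
time_s: 1.35
position: [0.4602, -0.1559, 0.201]
tcp_rot: [-2.689, -1.623, 0.0]
ft_force: [-0.4, -0.2, 0.1]
gripper_width: 0.01
grip_force: 0.0
```

Call:
carry_out:
  deltas:
    - [[0,2.08,2.31,0,0,0,3.05],[0,2.08,2.31,0,0,0,3.05],[0,2.08,2.31,0,0,0,3.05],[0,2.08,2.31,0,0,0,3.05],[0,0,0,0,0,0,0]]

```text
time_s: 1.77
position: [0.5451, -0.0611, 0.2005]
tcp_rot: [-2.498, -1.904, -0.003]
ft_force: [-0.5, 0.2, -0.7]
gripper_width: 0.008
grip_force: 0.0
```

```bash
python3 - <<'E'
from h import *
from scipy.spatial.transform import Rotation as R
c=snap('wrist','w1.png'); s=ctrl.sense(); print(s['position'],R.from_rotvec(s['tcp_rot']).as_matrix(),s['ft_force'],s['time_s'],s['gripper_width'],c['fx'],c['cx'],c['cy'],c['extrinsics'])
E
```

```text
[ 0.54357591 -0.06289324  0.20041852] [[ 2.67454724e-01  9.63570054e-01 -8.49602886e-04]
 [ 9.63570379e-01 -2.67454324e-01  5.55949285e-04]
 [ 3.08466117e-04 -9.67343438e-04 -9.99999485e-01]] [-0.37574577 -1.03527321  0.51439244] 1.8167 0.0022831746680180122 297.3186396354542 255.9056220411077 191.0569931864564 [[ 9.63993308e-01 -2.55944726e-01 -7.21747806e-02  5.64294183e-01]
 [-2.65925416e-01 -9.28579173e-01 -2.58890697e-01  6.92092951e-03]
 [-7.58289368e-04  2.68762008e-01 -9.63206316e-01  3.84418898e-01]
 [ 0.00000000e+00  0.00000000e+00  0.00000000e+00  1.00000000e+00]]
```

View pics/w1.png

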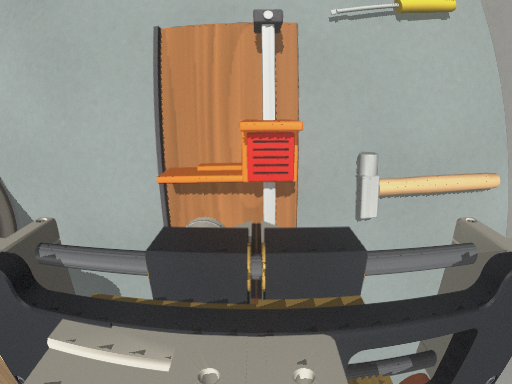

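```bash
cat >> h.py <<'E'
def fish(c,u,v,z):
    x,y=u-c['cx'],v-c['cy']; r=np.hypot(x,y); t=r/c['fx']; T=np.array(c['extrinsics'])
    d=T[:3,:3]@np.array([x/r*np.sin(t),y/r*np.sin(t),np.cos(t)]); o=T[:3,3]; return o+d*(z-o[2])/d[2]
E
python3 - <<'E'
from h import *
c=dict(np.load('pics/w1.png.npz'))
for n,u,v,z in [('P',271,157,.088),('Pl',247,157,.088),('Pr',295,157,.088),('Pt',271,133,.088),('Pb',271,181,.088),('lipL',241,129,.106),('lipR',302,129,.106),('post',268,16,.062),('bar',268,40,.054),('bar2',269.5,215,.054),('baseTR',298,24,.012),('baseTL',161,29,.012)]: print(n,fish(c,u,v,z).round(4))
E
```

```text
P [ 0.5662 -0.0424  0.088 ]
Pl [ 0.5429 -0.036   0.088 ]
Pr [ 0.5898 -0.0487  0.088 ]
Pt [ 0.5725 -0.019   0.088 ]
Pb [ 0.5599 -0.0665  0.088 ]
lipL [ 0.546  -0.0063  0.106 ]
lipR [ 0.6012 -0.0211  0.106 ]
post [0.6047 0.1055 0.062 ]
bar [0.598  0.0801 0.054 ]
bar2 [ 0.5472 -0.1145  0.054 ]
baseTR [0.6446 0.1015 0.012 ]
baseTL [0.4765 0.1469 0.012 ]
```

Call:
carry_out:
  deltas:
    - [[0,1.3,1.7,0,0,0,0],[0,1.35,1.75,0,0,0,0],[0,0,0,-2.5,0,0,0],[0,0,0,-2.5,0,0,0],[0,0,0,-2.5,0,0,0]]

```text
time_s: 2.23
position: [0.5687, -0.0311, 0.1254]
tcp_rot: [2.505, 1.895, -0.0]
ft_force: [0.2, -0.5, -1.1]
gripper_width: 0.005
grip_force: 0.0
```

Call:
carry_out:
  deltas:
    - [[0,0,0,-1.5,0,0,0],[0,0,0,-1.0,0,0,0],[0,0,0,0,0,0,0],[0,0,0,0,0,0,0],[0,0,0,0,0,0,0]]

```text
time_s: 2.65
position: [0.5699, -0.031, 0.1025]
tcp_rot: [2.504, 1.895, 0.002]
ft_force: [-0.2, -0.3, 0.3]
gripper_width: -0.0
grip_force: 0.0
```

Call:
carry_out:
  deltas:
    - [[0,0,0,-0.5,0,0,0],[0,0,0,-0.5,0,0,0],[0,0,0,-0.4,0,0,0],[0,0,0,-0.2,0,0,0],[0,0,0,0,0,0,0]]

```text
time_s: 3.07
position: [0.5688, -0.0304, 0.0846]
tcp_rot: [-2.504, -1.896, 0.001]
ft_force: [-0.0, 0.4, -0.5]
gripper_width: 0.007
grip_force: 0.0
```

Call:
carry_out:
  deltas:
    - [[0,0,0,-0.2,0,0,0],[0,0,0,-0.2,0,0,0],[0,0,0,0,0,0,0],[0,0,0,0,0,0,0]]

```text
time_s: 3.4
position: [0.5692, -0.0304, 0.0812]
tcp_rot: [-2.505, -1.896, 0.0]
ft_force: [0.1, 0.3, -0.5]
gripper_width: 0.005
grip_force: 0.0
```

```bash
python3 - <<'E'
from h import *
c=snap('wrist','w2.png'); b=snap('scene','s2.png'); s=ctrl.sense(); print(s['position'],s['ft_force'],s['ft_torque'])
print(proj(b,s['position']))
A=c['img'][100:300,150:390,::-1]; B=b['img'][130:260,190:330,::-1]
cv2.imwrite('pics/v2.png',np.hstack([cv2.resize(A,(400,333)),cv2.resize(B,(359,333),interpolation=cv2.INTER_CUBIC)]))
E
```

```text
[ 0.56929388 -0.03044368  0.08132487] [-0.38334864 -0.43362656  0.30976631] [ 0.01445923 -0.06042314 -0.02786115]
(np.float64(252.03597833215076), np.float64(201.1600074192657))
```

View pics/v2.png

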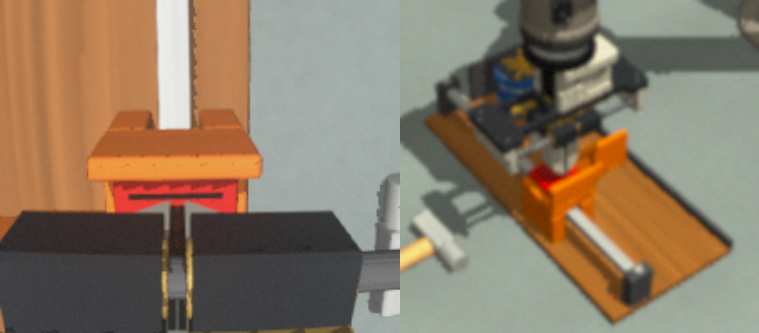

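Call:
carry_out:
  deltas:
    - [[0,0,0,-0.15,0,0,0],[0,0,0,-0.15,0,0,0],[0,0,0,0,0,0,0],[0,0,0,0,0,0,0]]

```text
time_s: 3.83
position: [0.5691, -0.0305, 0.0781]
tcp_rot: [-2.505, -1.896, 0.0]
ft_force: [-0.6, 0.4, 0.4]
gripper_width: 0.002
grip_force: 0.0
```

Call:
carry_out:
  deltas:
    - [[0,0,0,-0.15,0,0,0],[0,0,0,-0.15,0,0,0],[0,0,0,0,0,0,0],[0,0,0,0,0,0,0]]

```text
time_s: 4.17
position: [0.5691, -0.0305, 0.0751]
tcp_rot: [-2.504, -1.896, 0.0]
ft_force: [1.5, 0.3, -0.6]
gripper_width: 0.004
grip_force: 0.0
```

```bash
python3 - <<'E'
from h import *
c=snap('wrist','w3.png'); b=snap('scene','s3.png'); s=ctrl.sense(); print(s['position'],s['ft_force'],s['effort'])
A=c['img'][140:270,200:320,::-1]; B=b['img'][160:230,215:295,::-1]
cv2.imwrite('pics/v3.png',np.hstack([cv2.resize(A,(369,400),interpolation=cv2.INTER_CUBIC),cv2.resize(B,(430,400),interpolation=cv2.INTER_CUBIC)]))
E
```

```text
[ 0.56925859 -0.03047445  0.07523306] [-0.26754339 -0.0087665  -0.25219872] [-1.06516920e-03 -4.99981320e+01 -2.10087901e+01  7.18304515e-02
  3.12407885e-02 -3.97980818e-05]
```

View pics/v3.png

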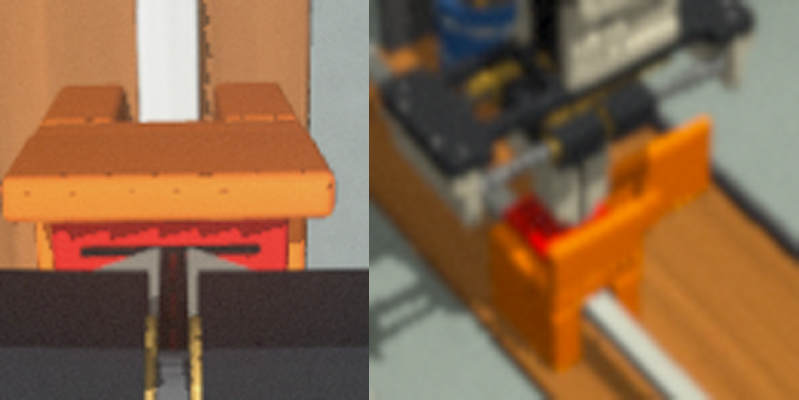

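Call:
carry_out:
  deltas:
    - [[0,0,0,-0.15,0,0,0],[0,0,0,-0.15,0,0,0],[0,0,0,0,0,0,0],[0,0,0,0,0,0,0]]

```text
time_s: 4.6
position: [0.5691, -0.0304, 0.0721]
tcp_rot: [-2.504, -1.896, 0.0]
ft_force: [0.2, -0.8, 0.0]
gripper_width: 0.004
grip_force: 0.0
```

Call:
carry_out:
  deltas:
    - [[0,0,0,-0.1,0,0,0],[0,0,0,-0.1,0,0,0],[0,0,0,0,0,0,0],[0,0,0,0,0,0,0]]

```text
time_s: 4.93
position: [0.5692, -0.0305, 0.0701]
tcp_rot: [-2.505, -1.896, 0.0]
ft_force: [-0.3, -0.2, 0.9]
gripper_width: 0.005
grip_force: 0.0
```

Call:
carry_out:
  deltas:
    - [[0,0,0,-0.1,0,0,0],[0,0,0,-0.1,0,0,0],[0,0,0,0,0,0,0],[0,0,0,0,0,0,0]]

```text
time_s: 5.27
position: [0.5692, -0.0304, 0.0682]
tcp_rot: [-2.505, -1.896, 0.0]
ft_force: [-0.3, -0.1, -0.2]
gripper_width: 0.005
grip_force: 0.0
```

Call:
carry_out:
  deltas:
    - [[0,0,0,-0.1,0,0,0],[0,0,0,-0.1,0,0,0],[0,0,0,0,0,0,0],[0,0,0,0,0,0,0]]

```text
time_s: 5.6
position: [0.5692, -0.0304, 0.0661]
tcp_rot: [-2.504, -1.897, 0.0]
ft_force: [0.6, 0.2, -0.2]
gripper_width: 0.002
grip_force: 0.0
```

```bash
python3 - <<'E'
from h import *
c=dict(np.load('pics/s3.png.npz')); w=dict(np.load('pics/w3.png.npz'))
for z in (.07,.075,.08,.085,.09,.095): print(z,np.round(proj(c,np.array([.5693,-.0305,z])),1))
print(w['extrinsics'][:3,3])
def fp(c,p):
    T=np.linalg.inv(c['extrinsics']); q=T[:3,:3]@p+T[:3,3]; r=np.hypot(q[0],q[1]); t=np.arctan2(r,q[2])*c['fx']; return c['cx']+t*q[0]/r,c['cy']+t*q[1]/r
# plate corners predicted in w3 for plate heights; red edge observed: slot line y etc
for z in (.075,.081,.088): print(z,[np.round(fp(w,np.array([.5662+.255*a+.967*b,-.0424+.967*a-.255*b,z])),1) for a,b in ((.025,-.024),(.025,.024))], np.round(fp(w,np.array([.5693,-.0305,z])),1))
for z in (.1,.106): print('lip',z,[np.round(fp(w,np.array([.5662+.255*a+.967*b,-.0424+.967*a-.255*b,z])),1) for a,b in ((.028,-.03),(.028,.03))])
E
```

```text
0.07 [252.  203.8]
0.075 [252.  202.6]
0.08 [252.  201.5]
0.085 [252.  200.3]
0.09 [252.  199.1]
0.095 [252.  197.9]
[0.58891001 0.03776024 0.25882485]
0.075 [array([218.7, 201.5]), array([292.4, 200.3])] [255.8 219.2]
0.081 [array([217.6, 204.4]), array([293.5, 203.1])] [255.8 222.6]
0.088 [array([216.2, 207.9]), array([294.8, 206.7])] [255.8 226.7]
lip 0.1 [array([202.9, 209.9]), array([307.9, 208.2])]
lip 0.106 [array([201. , 213.5]), array([309.7, 211.7])]
```

```bash
python3 - <<'E'
from h import *
c=snap('wrist','w4.png'); b=snap('scene','s4.png'); s=ctrl.sense(); print(s['position'],s['ft_force'],s['effort'])
A=c['img'][170:270,200:320,::-1]; B=b['img'][170:220,225:285,::-1]
k=cv2.INTER_CUBIC
cv2.imwrite('pics/v4.png',np.hstack([cv2.resize(A,(384,320),interpolation=k),cv2.resize(B,(384,320),interpolation=k)]))
E
```

```text
[ 0.56922714 -0.03047243  0.06621083] [-0.80485413  0.20100982 -0.19619003] [ 2.35741109e-04 -5.02143073e+01 -2.06863260e+01  7.09360535e-02
  3.07834370e-02 -5.43258511e-05]
```

View pics/v4.png

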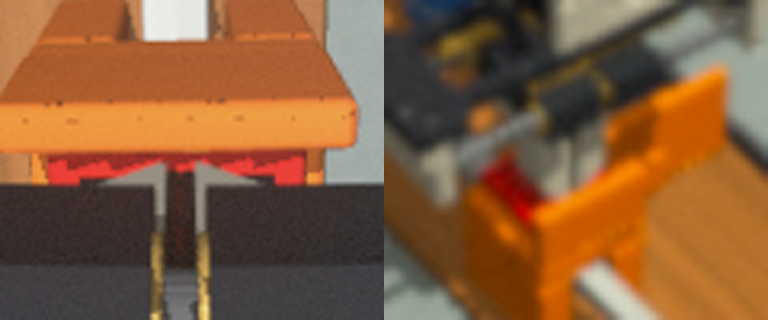

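Call:
carry_out:
  deltas:
    - [[0,0,0,-0.1,0,0,0],[0,0,0,-0.1,0,0,0],[0,0,0,0,0,0,0]]

```text
time_s: 5.95
position: [0.5691, -0.0304, 0.064]
tcp_rot: [-2.504, -1.896, 0.0]
ft_force: [0.6, 0.3, -0.7]
gripper_width: 0.006
grip_force: 0.0
```

Call:
carry_out:
  deltas:
    - [[0,0,0,-0.1,0,0,0],[0,0,0,0,0,0,0],[0,0,0,0,0,0,0]]

```text
time_s: 6.2
position: [0.5692, -0.0304, 0.0632]
tcp_rot: [-2.505, -1.896, 0.0]
ft_force: [0.0, -0.2, -0.7]
gripper_width: 0.006
grip_force: 0.0
```

```bash
python3 - <<'E'
from h import *
w=dict(np.load('pics/w4.png.npz'))
def fp(c,p):
    T=np.linalg.inv(c['extrinsics']); q=T[:3,:3]@p+T[:3,3]; r=np.hypot(q[0],q[1]); t=np.arctan2(r,q[2])*c['fx']; return c['cx']+t*q[0]/r,c['cy']+t*q[1]/r
P=np.array([.5692,-.0305,.0662]); X=np.array([.267,.964,0]); Y=np.array([.964,-.267,0])
for s in (0,.01,.019,.025): print(s,[np.round(fp(w,P+X*.0095+Y*b+[0,0,s]),1) for b in (-.019,0,.019)])
print(w['extrinsics'][:3,3]-P)
# observed column through finger between u 250..265
im=w['img']
for u in (225,240,247,256,263,270,285): print(u,[tuple(im[v,u]) for v in range(212,236,3)])
E
```

```text
0 [array([226.4, 205.8]), array([255.5, 205.7]), array([284.6, 205.5])]
0.01 [array([224.9, 210.9]), array([255.5, 210.8]), array([286.1, 210.6])]
0.019 [array([223.4, 216. ]), array([255.4, 215.9]), array([287.5, 215.7])]
0.025 [array([222.3, 219.6]), array([255.4, 219.6]), array([288.5, 219.3])]
[0.01972312 0.06825889 0.18368002]
225 [(np.uint8(238), np.uint8(153), np.uint8(67)), (np.uint8(237), np.uint8(145), np.uint8(62)), (np.uint8(157), np.uint8(55), np.uint8(37)), (np.uint8(153), np.uint8(47), np.uint8(37)), (np.uint8(234), np.uint8(63), np.uint8(54)), (np.uint8(65), np.uint8(51), np.uint8(49)), (np.uint8(61), np.uint8(49), np.uint8(46)), (np.uint8(58), np.uint8(44), np.uint8(43))]
240 [(np.uint8(238), np.uint8(151), np.uint8(65)), (np.uint8(238), np.uint8(141), np.uint8(61)), (np.uint8(155), np.uint8(52), np.uint8(37)), (np.uint8(151), np.uint8(41), np.uint8(36)), (np.uint8(184), np.uint8(125), np.uint8(111)), (np.uint8(121), np.uint8(111), np.uint8(102)), (np.uint8(63), np.uint8(50), np.uint8(48)), (np.uint8(57), np.uint8(45), np.uint8(39))]
247 [(np.uint8(238), np.uint8(153
[... 1109 characters left out ...]
9), np.uint8(63)), (np.uint8(233), np.uint8(136), np.uint8(57)), (np.uint8(153), np.uint8(48), np.uint8(42)), (np.uint8(214), np.uint8(55), np.uint8(50)), (np.uint8(156), np.uint8(137), np.uint8(126)), (np.uint8(120), np.uint8(111), np.uint8(102)), (np.uint8(65), np.uint8(50), np.uint8(50)), (np.uint8(60), np.uint8(49), np.uint8(48))]
285 [(np.uint8(237), np.uint8(150), np.uint8(63)), (np.uint8(232), np.uint8(135), np.uint8(64)), (np.uint8(153), np.uint8(49), np.uint8(42)), (np.uint8(218), np.uint8(59), np.uint8(53)), (np.uint8(184), np.uint8(56), np.uint8(51)), (np.uint8(73), np.uint8(49), np.uint8(46)), (np.uint8(56), np.uint8(42), np.uint8(43)), (np.uint8(63), np.uint8(53), np.uint8(53))]
```

Call:
carry_out:
  deltas:
    - [[0,0,0,-0.1,0,0,0],[0,0,0,-0.1,0,0,0],[0,0,0,0,0,0,0]]

```text
time_s: 6.45
position: [0.5694, -0.0305, 0.0614]
tcp_rot: [2.504, 1.896, 0.001]
ft_force: [-1.1, -0.2, 3.3]
gripper_width: 0.004
grip_force: 1.6
```

Call:
carry_out:
  deltas:
    - [[0,0,0,-0.1,0,0,0],[0,0,0,-0.1,0,0,0],[0,0,0,0,0,0,0]]

```text
time_s: 6.7
position: [0.5694, -0.0305, 0.0593]
tcp_rot: [2.504, 1.896, 0.001]
ft_force: [-1.2, -0.4, 5.1]
gripper_width: 0.007
grip_force: 2.0
```

Call:
carry_out:
  deltas:
    - [[0,0,0,-0.1,0,0,0],[0,0,0,-0.1,0,0,0],[0,0,0,0,0,0,0]]

```text
time_s: 6.95
position: [0.5694, -0.0305, 0.0572]
tcp_rot: [2.504, 1.896, 0.0]
ft_force: [-0.7, 1.2, 5.5]
gripper_width: 0.005
grip_force: 2.4
```

Call:
carry_out:
  deltas:
    - [[0,0,0,-0.1,0,0,0],[0,0,0,0,0,0,0],[0,0,0,0,0,0,0]]

```text
time_s: 7.2
position: [0.5694, -0.0305, 0.0564]
tcp_rot: [2.504, 1.896, 0.001]
ft_force: [-1.1, 0.2, 5.4]
gripper_width: 0.004
grip_force: 2.6
```

Call:
carry_out:
  deltas:
    - [[0,0,0,-0.1,0,0,0],[0,0,0,0,0,0,0],[0,0,0,0,0,0,0]]

```text
time_s: 7.45
position: [0.5694, -0.0305, 0.0557]
tcp_rot: [2.504, 1.896, 0.001]
ft_force: [-0.6, 0.7, 6.6]
gripper_width: 0.001
grip_force: 3.7
```

Call:
carry_out:
  deltas:
    - [[0,0.1,0.39,0,0,0,0],[0,0.1,0.39,0,0,0,0],[0,0.1,0.39,0,0,0,0],[0,0.1,0.39,0,0,0,0],[0,0.1,0.39,0,0,0,0]]

```text
time_s: 7.87
position: [0.5745, -0.0112, 0.0557]
tcp_rot: [2.504, 1.896, 0.0]
ft_force: [-1.8, -2.3, 7.2]
gripper_width: 0.011
grip_force: 3.6
```

Call:
carry_out:
  deltas:
    - [[0,0.13,0.48,0,0,0,0],[0,0.13,0.48,0,0,0,0],[0,0.13,0.48,0,0,0,0],[0,0.13,0.48,0,0,0,0],[0,0.13,0.48,0,0,0,0]]

```text
time_s: 8.28
position: [0.5808, 0.0129, 0.0557]
tcp_rot: [2.504, 1.896, -0.0]
ft_force: [-2.8, -1.8, 7.3]
gripper_width: 0.005
grip_force: 3.8
```

Call:
carry_out:
  deltas:
    - [[0,0.13,0.48,0,0,0,0],[0,0.13,0.48,0,0,0,0],[0,0.13,0.48,0,0,0,0],[0,0.13,0.48,0,0,0,0],[0,0.13,0.48,0,0,0,0]]

```text
time_s: 8.7
position: [0.5872, 0.037, 0.0557]
tcp_rot: [2.504, 1.896, -0.001]
ft_force: [-3.2, -1.4, 8.1]
gripper_width: 0.004
grip_force: 4.0
```

```bash
python3 - <<'E'
from h import *
w=snap('wrist','w5.png'); im=w['img']
cv2.imwrite('pics/v5.png',cv2.resize(im[60:290,130:380,::-1],(750,690))[:600])
print(ctrl.sense()['ft_force'])
E
```

```text
[-1.58235147  0.98822343  7.23015148]
```

View pics/v5.png

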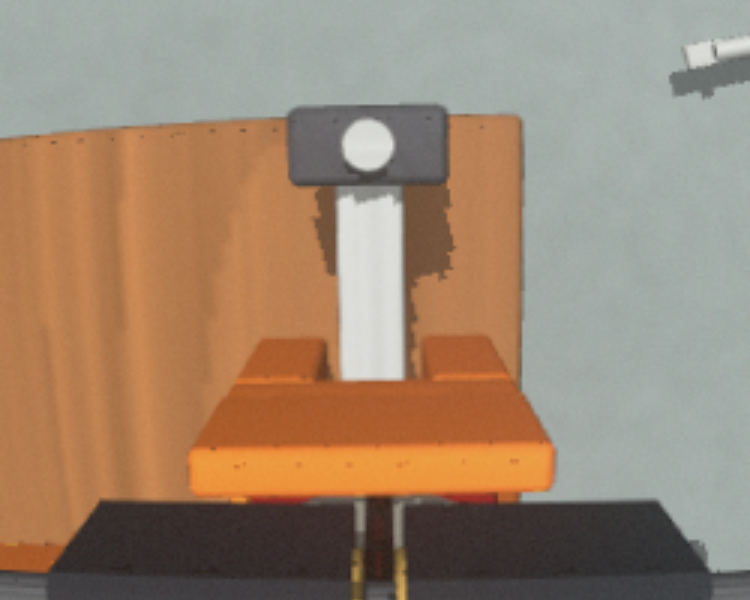

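Call:
carry_out:
  deltas:
    - [[0,0.13,0.48,0,0,0,0],[0,0.13,0.48,0,0,0,0],[0,0.13,0.48,0,0,0,0],[0,0.13,0.48,0,0,0,0],[0,0,0,0,0,0,0]]

```text
time_s: 9.17
position: [0.5925, 0.0571, 0.0557]
tcp_rot: [-2.504, -1.897, -0.001]
ft_force: [-2.4, 2.6, 8.0]
gripper_width: 0.004
grip_force: 4.2
```

Call:
carry_out:
  deltas:
    - [[0,0.08,0.29,0,0,0,0],[0,0.08,0.29,0,0,0,0],[0,0.05,0.19,0,0,0,0]]

```text
time_s: 9.42
position: [0.5942, 0.064, 0.0557]
tcp_rot: [-2.504, -1.897, 0.001]
ft_force: [-2.1, -1.2, 7.8]
gripper_width: 0.005
grip_force: 4.2
```

Call:
carry_out:
  deltas:
    - [[0,0.05,0.19,0,0,0,0],[0,0.05,0.19,0,0,0,0],[0,0.05,0.19,0,0,0,0],[0,0.05,0.19,0,0,0,0]]

```text
time_s: 9.75
position: [0.5965, 0.0705, 0.0557]
tcp_rot: [2.503, 1.896, -0.002]
ft_force: [-1.2, -5.0, 6.8]
gripper_width: 0.008
grip_force: 3.6
```

Call:
carry_out:
  deltas:
    - [[0,0.05,0.19,0,0,0,0],[0,0.05,0.19,0,0,0,0],[0,0.05,0.19,0,0,0,0]]

```text
time_s: 10.0
position: [0.5977, 0.0742, 0.0557]
tcp_rot: [2.501, 1.896, -0.006]
ft_force: [-4.5, -19.5, 9.9]
gripper_width: 0.003
grip_force: 10.8
```

Call:
carry_out:
  deltas:
    - [[0,-0.05,-0.19,0,0,0,0],[0,0,0,0,0,0,0]]

```text
time_s: 10.17
position: [0.5977, 0.0741, 0.0557]
tcp_rot: [2.503, 1.895, -0.001]
ft_force: [-1.0, -4.4, 7.7]
gripper_width: 0.004
grip_force: 4.4
```

```bash
python3 - <<'E'
from h import *
w=snap('wrist','w6.png'); im=w['img']
cv2.imwrite('pics/v6.png',cv2.resize(im[60:260,130:380,::-1],(750,600)))
s=ctrl.sense();print(s['ft_force'],s['position'])
E
```

```text
[-1.1193562  -4.31071987  6.84482917] [0.59774383 0.07406842 0.05573773]
```

View pics/v6.png

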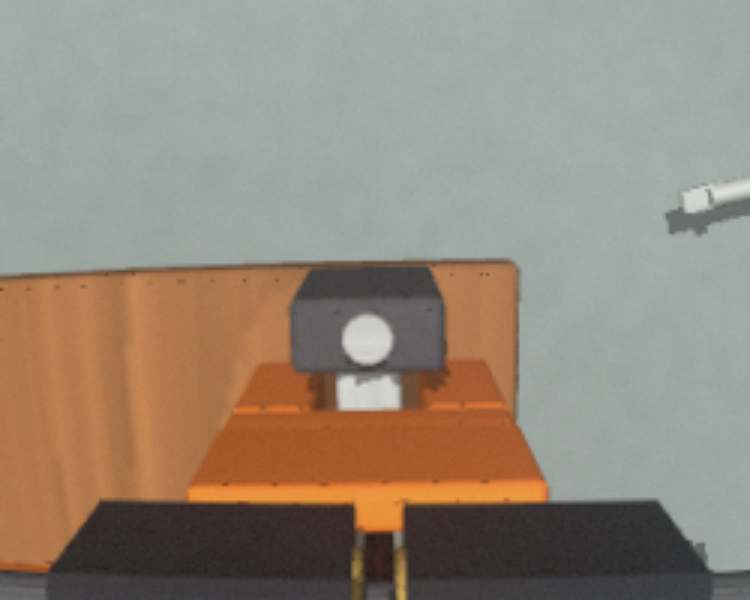

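```bash
python3 - <<'E'
from h import *
n=np.array([.255,.967,0])
w=dict(np.load('pics/w6.png.npz'))
w1=dict(np.load('pics/w1.png.npz'))
f=lambda c,u,v,z:round(float(n@fish(c,u,v,z)),4)
print('lip outer now',f(w,252.7,221.7,.106),'housing edge',f(w,243,60+362/3,.072),f(w,285,60+362/3,.072),'base end',f(w,295,60+262/3,.012),'post top inner/outer',f(w,252.7,60+370/3,.062),f(w,252.7,60+302/3,.062))
print('start: plate',f(w1,271,157,.088),'base end',f(w1,298,24,.012),'lip outer',f(w1,271,122,.106))
E
```

```text
lip outer now 0.2423 housing edge 0.2544 0.254 base end 0.2656 post top inner/outer 0.2502 0.2643
start: plate 0.1034 base end 0.2625 lip outer 0.1394
```

Call:
carry_out:
  deltas:
    - [[0,0,0,0.3,0,0,0],[0,0,0,0.6,0,0,0],[0,0,0,1.0,0,0,0],[0,0,0,2.0,0,0,0],[0,0,0,3.0,0,0,0]]

```text
time_s: 10.63
position: [0.5955, 0.076, 0.1227]
tcp_rot: [-2.501, -1.894, 0.006]
ft_force: [-0.3, 0.3, 0.5]
gripper_width: -0.0
grip_force: 0.0
```

Call:
carry_out:
  deltas:
    - [[0,0,0,3,0,0,0],[0,0,0,3,0,0,0],[0,-2,-2,2,0,0,0],[0,-3,-3,0,0,0,0],[0,-3,-3,0,0,0,0]]

```text
time_s: 11.05
position: [0.5185, -0.003, 0.2059]
tcp_rot: [2.501, 1.899, 0.005]
ft_force: [0.7, -1.0, 0.2]
gripper_width: 0.005
grip_force: 0.0
```

Call:
carry_out:
  deltas:
    - [[0,-2,-3,0,0,0,0],[0,-2,-3,0,0,0,0],[0,0,-3,0,0,0,0],[0,0,0,0,0,0,0],[0,0,0,0,0,0,0]]

```text
time_s: 11.47
position: [0.4786, -0.0941, 0.2048]
tcp_rot: [-2.507, -1.893, -0.002]
ft_force: [0.2, 0.6, 0.2]
gripper_width: 0.005
grip_force: 0.0
```

```bash
python3 - <<'E'
from h import *
w=snap('wrist','w7.png'); b=snap('scene','s7.png'); t=snap('top','t7.png')
s=ctrl.sense();print(s['ft_force'],s['position'],s['time_s'])
cv2.imwrite('pics/v7.png',np.hstack([cv2.resize(w['img'][:260,120:400,::-1],(400,371)),cv2.resize(b['img'][100:320,130:367,::-1],(400,371))]))
E
```

```text
[-0.5465848   0.21748087  0.13535975] [ 0.4788539  -0.09238541  0.2043366 ] 11.6167
```

View pics/v7.png

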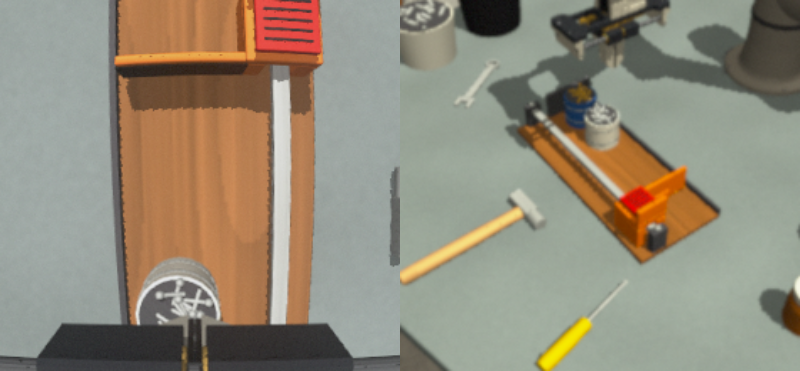

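The picture shows the stop against the end post, both tins and the tools where they were, and the hand clear.

```bash
python3 -c "
from station import ctrl
print(ctrl.finish_job())"
```

```text
the job is handed in; nothing more can be done
None
```

I pressed the thumb plate down, pushed the stop about 103 mm along the bar until it came up hard at the end post (about 20 N), took the hand away with the tins and tools in view unmoved, and handed the job in at about 11.6 s; the verdict was not shown.

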